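# Dock the finned cooler

## Task

Put the blue four-finned sample cooler back on its black cooling dock: hold it by its grip and lower it, without dropping it, so that its fins slide between the dock's upright fins and it stands fully home, upright and centred on the dock. Then let go. Leave the orange six-finned cooler, which belongs to another dock, standing where it is.

Things in the scene. Friction and masses are not known exactly. Their poses are not given: they have to be found in the camera images.
- cooler_grip (a point): Blue cooler (loose, about 0.2 kg, standing on its fin tips): point on its grip, 66 mm above the fin tips, 17 mm below the top. The grip is an upright blue bar, 50 mm long (x), 14 mm thick (y), free from 42 to 83 mm above the fin tips: grasp it from above across y. z is up; half turns about z are alike.
- cooler_foot (a point): Middle of the blue cooler at the level of its fin tips, 66 mm straight below cooler_grip; same axes. Four aluminium fins at x = -39, -13, 13, 39 mm, each 4 mm thick (x), 44 mm long (y), hang 34 mm below a blue cap plate 94 (x) x 50 (y) x 8 mm.
- dock_seat (a point): Fixed black dock (132 x 70 mm): centre of its floor, 10 mm above the table, where cooler_foot comes to stand when fully home, x axes parallel (half turns are alike). Five aluminium fins at x = -52, -26, 0, 26, 52 mm, 4 mm thick (x), 50 mm long (y), rise 33 mm above this point; the four gaps take the cooler's four fins, 9 mm to spare either way. z up.
- other_cooler: Bystander, loose: an orange cooler of the same outer size (94 x 50 x 84 mm) with six closely spaced fins (16 mm apart). Origin in its middle at the level of its fin tips, on the table; z up.
Mind the look-alikes: they are no part of the job. Leave any green look-alike of the part that bears cooler_grip alone.

How it is judged (in metres and radians):
On the way:
1. the blue cooler, still held by the fingers, has its fins well down between the dock's fins (tips within 20 mm of the floor) (z of cooler_foot in the frame of dock_seat below 0.02 m and horizontal distance between cooler_foot and dock_seat below 0.02 m and contact force between the fingers and cooler above 0.5 N), for 0.1 s.
At the end, for the whole second after the job is handed in: The blue cooler stands released and at rest on the dock's floor: fin tips within 4 mm of the floor's height, its middle within 18 mm of the dock's middle (each fin in its own gap), its x axis within 0.3 rad of the dock's, upright within 0.1 rad; the orange cooler is within 30 mm of where it stood (z of cooler_foot in the frame of dock_seat between -0.004 and 0.004 m and horizontal distance between cooler_foot and dock_seat below 0.018 m and angle between the x axis of cooler_foot and the x axis of dock_seat, either way round below 0.3 rad and angle between cooler_foot's own z axis and vertical below 0.1 rad and distance of other_cooler from where it was at the start of the episode below 0.03 m and linear speed of cooler below 0.02 m/s); the robot touches nothing.
It fails at once if the orange cooler is pushed or lifted away (more than 30 mm) from where it stood (distance of other_cooler from where it was at the start of the episode above 0.03 m).
It fails at once if the orange cooler is tipped over (angle between other_cooler's own z axis and vertical above 0.5 rad).
It also fails if it takes over 34 s, if anything falls off the work surface, if the arm or the gripper's body presses on something with over 40 N, if the wrist force passes 120 N, or if a joint passes its speed limit or range.

## Robot

A 6-joint arm with a two-finger parallel gripper is mounted at the origin on a cart in front of the work surface, level with it; the furniture and walls round the work are solid. World frame = base frame: x ahead of the robot, y to its left, z up, the work surface at z = 0. Lengths are in m, angles in degrees, forces in N, time in s.
With the tool pointing down it reaches from about 0.325 to 0.85 m from the base axis. Payload 4.4 kg.
Tool frame: the origin (TCP) lies between the finger pads; the fingertips stand ahead of it and the grasp point (between the pads) lies 5 mm behind it (arm.finger_overhang is the z of the fingertips in the tool frame, in m); z points along the fingers, y is the line along which they close (so a half turn about z gives the same grasp; the last joint's range is limited). The gripper opens to 94 mm and grips with 3 to 60 N. Pads are 16 mm wide; open, the fingers measure 119 mm over their backs; the gripper's body (75 mm by 177 mm) begins 78 mm behind the grasp point.
Start: joints at [54.975, 11.837, 88.321, -0, 79.842, -8.623], TCP at [0.256, 0.515, 0.219] pointing down, gripper open.
Joint ranges: [-156.59, 156.59], [-49.26, 127.26], [12.9, 141.05], [-63.56, 243.56], [4.71, 150.69], [-161.64, 161.64]. Speed limits (degrees/s): [159.86, 159.86, 180, 180, 180, 180].

## Interface

Orientations are given as a 3x3 rotation matrix whose columns are the frame's x, y, z axes.
In Python, from bench import arm gives the robot as it stands.
- The arm moves only by the shell command python3 -m pendant 'ROWS'. ROWS is JSON, a list of rows, each a list of 7 numbers: the turn, a rotation vector about the tool's x, y, z in degrees, then the shift along the tool's x, y, z in m, then the finger opening in m, from 0 to 0.094. In form: [[rx, ry, rz, x, y, z, jaw], ...]. A call has 1 to 20 rows; each row shifts and turns the commanded pose from where the row before left it, along the tool's axes as they then stand; what a row does not reach is not made up. A row lasts 1/10 s, in which the tool goes at most 50 mm and 8.59 degrees, less where a joint would pass 70% of its speed; a pose out of reach is approached as far as the arm can. A call is refused whole if a number of a shift passes 0.05 or a number of a turn 8.59, either way. A call with a gripper value outside its range is refused whole. The fingers move at their own pace and stop on an object; the grip force is fixed at half the most. Time passes only in rows, so rows that do not move let the fingers close. It gives the time, the measured TCP pose, the force, the opening and the grip force at its end, in the units of the state.
- arm.get_state(): the state, without advancing time (a new reading comes with each control period).
- arm.read_camera(name): name is "side" or "top" or "wrist"; returns a dict with "pixels" (384x512x3 uint8, red, green, blue), "z_map" (384x512 float32, m along the optical axis (not along the pixel's ray), 0 where there is no reading), "camera_matrix" (3x3 intrinsics, pixels), "world_to_cam" (4x4, takes a point from world to camera coordinates). Camera axes: x right, y up, looking along -z (the intrinsics and any distortion apply to the point x, -y, -z); pixel columns grow to the right and rows downward; lengths in m; the calibration is good to about 2 mm. A picture is of the moment at which its call begins.
- arm.close_job(): hands the job in; it is judged then, once.
The state is a dict: "clock": time; "joint_pos": joint angles; "qd": joint speeds; "joint_torque": joint torques, N m; "eef_pos": TCP position; "ee_rot": TCP orientation; "contact_force": force on the tool from outside, world axes, zero at the start; "moment": the same for the moment, N m; "opening": finger opening in m; "grasp_force": force on a finger pad.
Only numpy, scipy, OpenCV 4.12 (cv2) and the standard library are available. Lean on these libraries where they do the work, as an engineer would, in place of code of your own. Each camera call takes 0.05 s, during which the arm holds its last target. There are 200 camera calls.

## Working session

There is one attempt and no reset: what is moved stays moved. The work goes in short steps, Python scripts to look and compute and a shell command to move; the robot and the scene stay as the last step left them, time stands still between calls to the robot, and variables do not carry over. Pictures are saved under pics/ and viewed, at most 10 in all, crops included, and the job is handed in when it is done.

```bash
mkdir -p pics; ls
cat > h.py <<'E'
import numpy as np, cv2
from bench import arm
def pts(c):
    K=c["camera_matrix"];T=np.linalg.inv(c["world_to_cam"]);z=c["z_map"]
    v,u=np.mgrid[:384,:512]
    p=np.stack([(u-K[0,2])/K[0,0]*z,-(v-K[1,2])/K[1,1]*z,-z,np.ones_like(z)],-1)
    return (p@T.T)[...,:3]
E
python3 - <<'E'
from h import *
a=[]
for n in("top","side"):
    c=arm.read_camera(n);np.savez(n+".npz",**c)
    a.append(c["pixels"])
    print(n,c["camera_matrix"].tolist(),np.linalg.inv(c["world_to_cam"]).round(3).tolist())
im=np.hstack(a)[...,::-1];cv2.imwrite("pics/a.png",cv2.resize(im,(800,300)))
print(arm.get_state())
E
```

```text
pics
top [[499.7776096695727, 0.0, 255.45361324369287], [0.0, 499.7776096695727, 196.85275391142295], [0.0, 0.0, 1.0]] [[0.026, 0.997, -0.074, 0.394], [-0.999, 0.025, -0.02, -0.044], [-0.018, 0.075, 0.997, 1.148], [0.0, 0.0, 0.0, 1.0]]
side [[383.53530846704615, 0.0, 258.3723043804697], [0.0, 383.53530846704615, 187.82645128807573], [0.0, 0.0, 1.0]] [[0.141, 0.602, -0.786, -0.305], [-0.99, 0.085, -0.113, -0.149], [-0.001, 0.794, 0.608, 0.679], [0.0, 0.0, 0.0, 1.0]]
{'clock': 0.1, 'joint_pos': array([ 5.49751151e+01,  1.18813195e+01,  8.83955865e+01, -1.97769414e-04,
        7.98436001e+01, -8.62318106e+00]), 'qd': array([ 0.00429205, -0.11494436, -0.03980181,  0.06330934,  0.0776386 ,
       -0.04753345]), 'joint_torque': array([-1.03889201e-04, -3.71864104e+01, -2.82290107e+01,  7.01682153e-02,
        3.12515593e-02, -5.53501070e-05]), 'eef_pos': array([0.25528167, 0.51443322, 0.21839607]), 'ee_rot': array([[-8.95698622e-01,  4.44660014e-01, -1.20432677e-03],
       [ 4.44661536e-01,  8.95697017e-01, -1.72428787e-03],
       [ 3.11990023e-04, -2.07996006e-03, -9.99997788e-01]]), 'contact_force': array([-0.08425179, -1.09978916,  0.51803069]), 'moment': array([ 0.03578993,  0.04215321, -0.01207384]), 'grasp_force': 0.0, 'opening': 0.0939856423187974}
```

View pics/a.png

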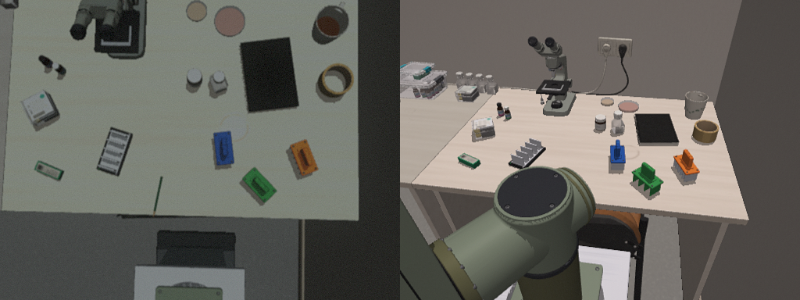

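Top view (at 0.78 scale) shows the blue cooler at (223,149), its green look-alike at (258,185), the orange cooler at (303,158) and the black finned dock at (114,151). The plain black pad at (269,74) isn't the dock because it has no fins. Next I'll measure and confirm with a crop.

Run:
```python
from h import *
c=dict(np.load("top.npz"));P=pts(c);rgb=c["pixels"];hsv=cv2.cvtColor(rgb,cv2.COLOR_RGB2HSV)
def rect(m,name):
    q=P[m][:,:2].astype(np.float32); r=cv2.minAreaRect(q*1000); print(name,m.sum(),np.round(r[0],1),np.round(r[1],1),round(r[2],1),"zmax",P[m][:,2].max().round(3),np.median(P[m][:,2]).round(3))
z=P[...,2]
for n,lo,hi in(("blue",105,130),("green",45,80),("orange",8,20)):
    m=(hsv[...,0]>=lo)&(hsv[...,0]<=hi)&(hsv[...,1]>130)&(hsv[...,2]>50)
    k,l,s,_=cv2.connectedComponentsWithStats((m).astype(np.uint8))
    for i in range(1,k):
        if s[i,4]>150:
            mm=l==i; print(s[i]); rect(mm&(z>.03)&(z<.056),n+" cap"); 
            if (mm&(z>.07)).sum()>5: rect(mm&(z>.07),n+" grip")
# dock
w=np.zeros(z.shape,bool);w[150:240,110:185]=1
rect(w&(z>.03)&(z<.06),"dock fins")
d=w&(rgb.max(-1)<60)
k,l,s,_=cv2.connectedComponentsWithStats((w&(z>.005)&(z<.06)).astype(np.uint8))
i=1+s[1:,4].argmax();rect(l==i,"dock all")
print(np.median(z[250:265,150:250]))
im=np.hstack([cv2.resize(rgb[y:y+90,x:x+90],(390,390),interpolation=2) for x,y in((100,150),(245,145))])
cv2.imwrite("pics/b.png",im[...,::-1])
```

```text
[274 169  25  42 796]
blue cap 641 [494.5 -89.1] [90.3 47.1] 7.8 zmax 0.05 0.042
blue grip 150 [453.9 -77.2] [ 29.5 134.2] 73.5 zmax 1.148 0.082
[311 216  40  42 610]
green cap 483 [ 393.5 -191.6] [88.5 46.1] 44.7 zmax 0.054 0.042
green grip 127 [ 401.3 -129.1] [167.1  35. ] 83.3 zmax 1.148 0.082
[372 179  35  46 842]
orange cap 671 [ 473.5 -316.6] [91.7 49.3] 22.3 zmax 0.055 0.042
orange grip 164 [ 426.3 -187.5] [ 49.2 291.7] 20.3 zmax 1.148 0.082
dock fins 219 [481.  229.7] [ 50.2 107.2] 73.1 zmax 0.047 0.042
dock all 1699 [481.2 230.5] [ 72.3 132. ] 73.3 zmax 0.047 0.01
-0.00036610597104203
```

View pics/b.png

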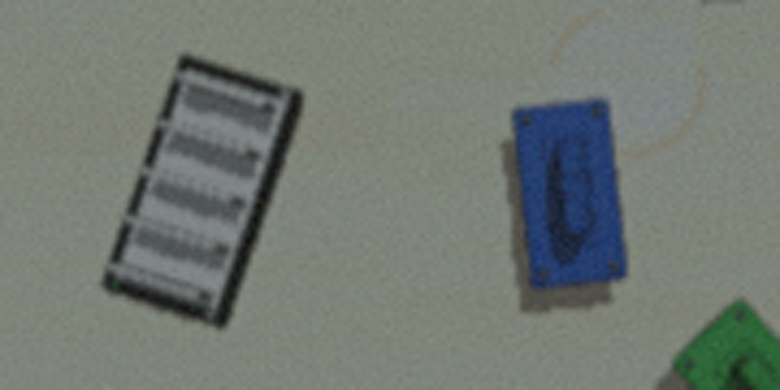

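The blue one standing alone (crop right, ~(570,195)) is the four-finned cooler: cap 90×47 mm, long axis at +7.8°. The dock (crop left, ~(203,190)) shows five fins, with its long axis at −16.7°. I'll move above the cooler.

```bash
python3 -m pendant '[[0,0,-8.55,0,0,0,0.094],[0,0,-8.55,0,0,0,0.094],[0,0,-8.55,0,0,0,0.094],[0,0,-8.55,0,0,0,0.094],[0,0,0,-0.0097,-0.0394,0,0.094],[0,0,0,-0.0097,-0.0394,0,0.094],[0,0,0,-0.0097,-0.0394,0,0.094],[0,0,0,-0.0097,-0.0394,0,0.094],[0,0,0,-0.0097,-0.0394,0,0.094],[0,0,0,-0.0097,-0.0394,0,0.094],[0,0,0,-0.0097,-0.0394,0,0.094],[0,0,0,-0.0097,-0.0394,0,0.094],[0,0,0,-0.0097,-0.0394,0,0.094],[0,0,0,-0.0097,-0.0394,0,0.094],[0,0,0,-0.0097,-0.0394,0,0.094],[0,0,0,-0.0097,-0.0394,0,0.094],[0,0,0,-0.0097,-0.0394,0,0.094],[0,0,0,-0.0097,-0.0394,0,0.094],[0,0,0,-0.0097,-0.0394,0,0.094],[0,0,0,-0.0097,-0.0394,0,0.094]]'
python3 -m pendant '[[0,0,0,0,0,0,0.094],[0,0,0,0,0,0,0.094]]'
python3 - <<'E'
from h import *
s=arm.get_state();R=s["ee_rot"];t=s["eef_pos"];print(t,R.round(3),arm.finger_overhang)
c=arm.read_camera("wrist");P=pts(c);rgb=c["pixels"];hsv=cv2.cvtColor(rgb,cv2.COLOR_RGB2HSV)
cv2.imwrite("pics/c.png",rgb[...,::-1])
z=P[...,2];m=(hsv[...,0]>=105)&(hsv[...,0]<=130)&(hsv[...,1]>130)&(hsv[...,2]>40)
for lo,hi in((.03,.05),(.076,.09)):
    q=P[m&(z>lo)&(z<hi)]
    r=cv2.minAreaRect(q[:,:2].astype(np.float32)*1000);print(len(q),r)
    d=R.T@(np.array([*np.array(r[0])/1000,.061])-t);print("tool shift",d.round(4))
E
```

```text
clock: 2.1
eef_pos: [0.495, -0.09, 0.219]
ee_rot: [[-0.991, -0.135, -0.001], [-0.135, 0.991, 0.0], [0.001, 0.001, -1.0]]
contact_force: [-0.1, -0.2, 0.9]
opening: 0.0939
grasp_force: 0.0
clock: 2.3
eef_pos: [0.4945, -0.0889, 0.2187]
ee_rot: [[-0.991, -0.134, -0.002], [-0.134, 0.991, 0.001], [0.001, 0.001, -1.0]]
contact_force: [-0.4, -0.2, -0.6]
opening: 0.0942
grasp_force: 0.0
[ 0.49454785 -0.08889325  0.21872485] [[-0.991 -0.134 -0.002]
 [-0.134  0.991  0.001]
 [ 0.001  0.001 -1.   ]] 0.014
1956 ((494.90179443359375, -89.40913391113281), (90.03868865966797, 46.67631149291992), 8.279582977294922)
tool shift [-0.0005 -0.0008  0.1577]
542 ((495.318359375, -90.10828399658203), (49.01877975463867, 13.773907661437988), 7.6498332023620605)
tool shift [-0.0008 -0.0015  0.1577]
```

View pics/c.png

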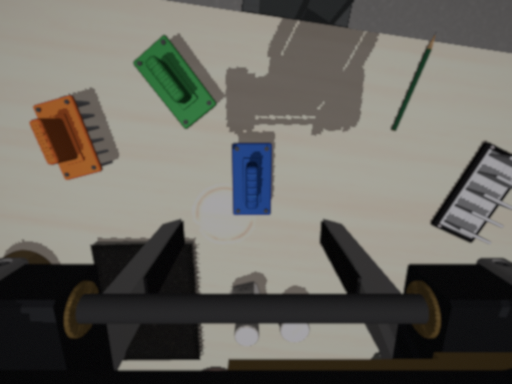

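The wrist view shows the blue cooler at (252,180), parallel to the fingers' frame. It's aligned to within 1.5 mm, so I'll descend, close and lift.

```bash
python3 -m pendant '[[0,0,0,-0.0007,-0.0011,0.03,0.094],[0,0,0,0,0,0.03,0.094],[0,0,0,0,0,0.03,0.094],[0,0,0,0,0,0.03,0.094],[0,0,0,0,0,0.02,0.094],[0,0,0,0,0,0.015,0.094],[0,0,0,0,0,0,0.094],[0,0,0,0,0,0,0.094]]'
python3 -m pendant '[[0,0,0,0,0,0,0.05],[0,0,0,0,0,0,0.03],[0,0,0,0,0,0,0.02],[0,0,0,0,0,0,0.0],[0,0,0,0,0,0,0.0],[0,0,0,0,0,0,0.0],[0,0,0,0,0,0,0.0],[0,0,0,0,0,0,0.0]]'
```

```text
clock: 3.15
eef_pos: [0.4956, -0.0883, 0.0647]
ee_rot: [[-0.991, -0.137, -0.0], [-0.137, 0.991, 0.0], [0.0, 0.0, -1.0]]
contact_force: [-0.6, -0.2, -0.0]
opening: 0.094
grasp_force: 0.0
clock: 3.95
eef_pos: [0.4958, -0.0895, 0.0644]
ee_rot: [[-0.991, -0.136, -0.0], [-0.136, 0.991, 0.0], [0.0, 0.0, -1.0]]
contact_force: [0.0, 0.0, -0.1]
opening: 0.0333
grasp_force: 0.0
```

```bash
python3 -m pendant '[[0,0,0,0,0,0,0],[0,0,0,0,0,0,0],[0,0,0,0,0,0,0],[0,0,0,0,0,0,0],[0,0,0,0,0,0,0],[0,0,0,0,0,0,0]]'; python3 -m pendant '[[0,0,0,0,0,-0.01,0],[0,0,0,0,0,-0.02,0],[0,0,0,0,0,-0.02,0],[0,0,0,0,0,-0.02,0],[0,0,0,0,0,-0.02,0],[0,0,0,0,0,-0.01,0],[0,0,8.15,0,0,0,0],[0,0,8.15,0,0,0,0],[0,0,8.2,0,0,0,0],[0,0,0,0,0,0,0],[0,0,0,0,0,0,0]]'
python3 - <<'E'
from h import *
s=arm.get_state();R=s["ee_rot"];t=s["eef_pos"];print(t,s["grasp_force"],s["opening"])
c=arm.read_camera("wrist");cv2.imwrite("pics/d.png",c["pixels"][...,::-1])
print("shift",(R.T@(np.array([.4812,.2303,t[2]])-t)).round(4), "yaw y",np.degrees(np.arctan2(R[1,1],R[0,1])))
E
```

```text
clock: 4.55
eef_pos: [0.4958, -0.0894, 0.0644]
ee_rot: [[-0.991, -0.136, -0.0], [-0.136, 0.991, 0.0], [0.0, 0.0, -1.0]]
contact_force: [1.3, 0.6, -0.5]
opening: 0.0138
grasp_force: 30.0
clock: 5.65
eef_pos: [0.4955, -0.0894, 0.1642]
ee_rot: [[-0.959, 0.285, -0.001], [0.285, 0.959, 0.0], [0.001, -0.0, -1.0]]
contact_force: [0.6, 0.0, -2.9]
opening: 0.0141
grasp_force: 30.0
[ 0.49546849 -0.08939845  0.16415423] 29.99792218208313 0.014055396015977014
shift [1.046e-01 3.024e-01 1.000e-04] yaw y 73.46865063156824
```

View pics/d.png

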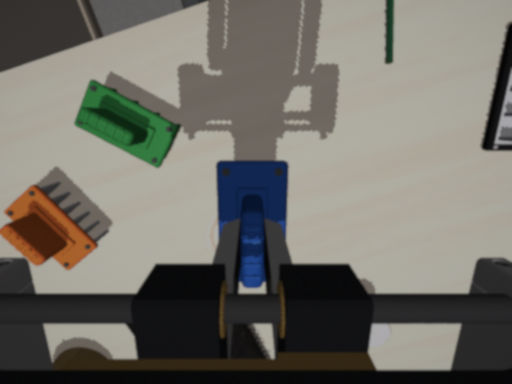

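The cooler is held: its cap is at (252,195), square between the fingers, with a 30 N grip. I'll carry it above the dock and check in the top and side views.

```bash
python3 -m pendant '[[0,0,0,0.01,0.02,0,0],[0,0,0,0.01,0.03,0,0],[0,0,0,0.01,0.03,0,0],[0,0,0,0.01,0.03,0,0],[0,0,0,0.01,0.03,0,0],[0,0,0,0.01,0.03,0,0],[0,0,0,0.01,0.03,0,0],[0,0,0,0.01,0.03,0,0],[0,0,0,0.01,0.03,0,0],[0,0,0,0.01,0.03,0,0],[0,0,0,0.0046,0.0124,0,0],[0,0,0,0,0,0,0],[0,0,0,0,0,0,0]]'
python3 - <<'E'
from h import *
s=arm.get_state();R=s["ee_rot"];t=s["eef_pos"]
print("err",(R.T@(np.array([.4812,.2303,t[2]])-t)).round(4),t,s["grasp_force"])
for n in("wrist","top"):
    c=arm.read_camera(n);P=pts(c);hsv=cv2.cvtColor(c["pixels"],cv2.COLOR_RGB2HSV);z=P[...,2]
    m=(hsv[...,0]>=105)&(hsv[...,0]<=130)&(hsv[...,1]>110)&(hsv[...,2]>40)&(np.abs(P[...,:2]-t[:2]).max(-1)<.09)&(z>.12)&(z<.155)
    q=P[m];print(n,len(q),np.median(q[:,2]),cv2.minAreaRect(q[:,:2].astype(np.float32)*1000))
a=[arm.read_camera("side")["pixels"][130:290,90:290],arm.read_camera("top")["pixels"][110:270,60:260]]
cv2.imwrite("pics/e.png",cv2.resize(np.hstack(a),(800,320),interpolation=2)[...,::-1])
E
```

```text
clock: 7.0
eef_pos: [0.4824, 0.2294, 0.1642]
ee_rot: [[-0.958, 0.286, -0.001], [0.286, 0.958, -0.001], [0.0, -0.001, -1.0]]
contact_force: [0.0, 0.2, -3.2]
opening: 0.0138
grasp_force: 30.0
err [ 0.0014  0.0005 -0.    ] [0.4824179  0.22943561 0.16417164] 29.997787177562714
wrist 3554 0.14168604911526006 ((481.4748840332031, 229.4793243408203), (47.56000518798828, 92.0638198852539), 73.28197479248047)
top 201 0.14121317785343446 ((480.90655517578125, 225.98599243164062), (40.6745719909668, 91.99041748046875), 74.03104400634766)
```

View pics/e.png

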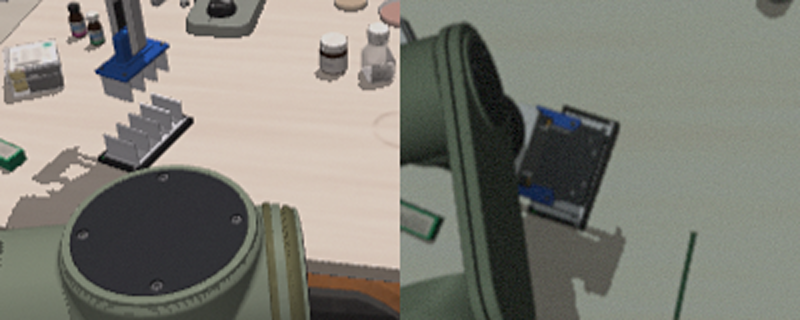

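The cooler's blue cap is at (130,65) in the side crop, squarely above the dock at (148,130). Wrist depth puts its middle within 1 mm and its yaw within 0.1° of the dock, so I'll lower it.

```bash
python3 -m pendant '[[0,0,0,0,0,0.015,0],[0,0,0,0,0,0.015,0],[0,0,0,0,0,0.015,0],[0,0,0,0,0,0.01,0],[0,0,0,0,0,0.01,0],[0,0,0,0,0,0.008,0],[0,0,0,0,0,0.008,0],[0,0,0,0,0,0.005,0],[0,0,0,0,0,0,0],[0,0,0,0,0,0,0]]'
python3 -m pendant '[[0,0,0,0,0,0.001,0],[0,0,0,0,0,0.001,0],[0,0,0,0,0,0.001,0],[0,0,0,0,0,0,0],[0,0,0,0,0,0,0]]'
```

```text
clock: 8.2
eef_pos: [0.4828, 0.2303, 0.0786]
ee_rot: [[-0.958, 0.287, 0.0], [0.287, 0.958, 0.0], [-0.0, 0.0, -1.0]]
contact_force: [-0.6, 0.5, -2.4]
opening: 0.0141
grasp_force: 30.0
clock: 8.7
eef_pos: [0.4826, 0.2302, 0.0755]
ee_rot: [[-0.958, 0.287, 0.0], [0.287, 0.958, 0.0], [-0.0, 0.0, -1.0]]
contact_force: [0.1, 0.2, -3.0]
opening: 0.0137
grasp_force: 30.0
```

```bash
python3 -m pendant '[[0,0,0,0,0,0.001,0],[0,0,0,0,0,0,0],[0,0,0,0,0,0,0]]'
python3 -m pendant '[[0,0,0,0,0,0.0005,0],[0,0,0,0,0,0,0],[0,0,0,0,0,0,0]]'
```

```text
clock: 9.0
eef_pos: [0.4825, 0.2302, 0.0744]
ee_rot: [[-0.958, 0.287, -0.0], [0.287, 0.958, 0.0], [0.0, -0.0, -1.0]]
contact_force: [0.1, -0.3, -2.8]
opening: 0.0141
grasp_force: 30.0
clock: 9.3
eef_pos: [0.4826, 0.2302, 0.0744]
ee_rot: [[-0.958, 0.287, 0.0], [0.287, 0.958, -0.0], [-0.0, -0.0, -1.0]]
contact_force: [-0.9, 0.3, 3.1]
opening: 0.014
grasp_force: 30.0
```

The force rose from −3 to +3 N, so it has touched the floor. I'll open and retreat straight up.

```bash
python3 -m pendant '[[0,0,0,0,0,0,0.04],[0,0,0,0,0,0,0.05],[0,0,0,0,0,0,0.06],[0,0,0,0,0,0,0.06],[0,0,0,0,0,0,0.06],[0,0,0,0,0,0,0.06],[0,0,0,0,0,0,0.06]]'
python3 -m pendant '[[0,0,0,0,0,-0.01,0.06],[0,0,0,0,0,-0.02,0.06],[0,0,0,0,0,-0.03,0.06],[0,0,0,0,0,-0.03,0.06],[0,0,0,0,0,-0.03,0.06],[0,0,0,0,0,-0.02,0.06],[0,0,0,0,0,0,0.06],[0,0,0,0,0,0,0.06]]'
python3 - <<'E'
from h import *
c=arm.read_camera("wrist");P=pts(c);hsv=cv2.cvtColor(c["pixels"],cv2.COLOR_RGB2HSV);z=P[...,2]
m=(hsv[...,0]>=105)&(hsv[...,0]<=130)&(hsv[...,1]>110)&(hsv[...,2]>40)
for lo,hi in((.04,.062),(.08,.105)):
    q=P[m&(z>lo)&(z<hi)];print(len(q),np.median(q[:,2]),np.percentile(q[:,2],[5,95]),cv2.minAreaRect(q[:,:2].astype(np.float32)*1000))
a=np.hstack([cv2.resize(c["pixels"],(400,300)),cv2.resize(arm.read_camera("side")["pixels"][130:280,90:290],(400,300))])
cv2.imwrite("pics/f.png",a[...,::-1])
E
```

```text
clock: 10.0
eef_pos: [0.4825, 0.2302, 0.0739]
ee_rot: [[-0.958, 0.287, -0.0], [0.287, 0.958, 0.0], [0.0, 0.0, -1.0]]
contact_force: [-1.2, -0.9, 0.8]
opening: 0.0598
grasp_force: 0.0
clock: 10.8
eef_pos: [0.4826, 0.2302, 0.2142]
ee_rot: [[-0.958, 0.287, 0.001], [0.287, 0.958, 0.0], [-0.001, 0.0, -1.0]]
contact_force: [-0.2, -0.1, -1.1]
opening: 0.0602
grasp_force: 0.0
2371 0.05188608394109406 [0.05038182 0.05547983] ((481.7755432128906, 229.94679260253906), (49.834075927734375, 90.65652465820312), 72.77936553955078)
583 0.09239458557091085 [0.08845803 0.09402883] ((482.0116882324219, 229.86444091796875), (13.932717323303223, 49.333580017089844), 73.1221694946289)
```

View pics/f.png

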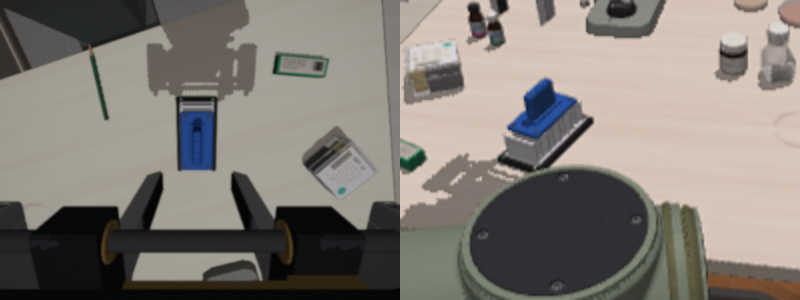

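The cooler stands upright and centred in the dock, at (197,140) in the wrist view and (543,120) in the side view. Its cap is at z = 52 mm, which means fully home, and the gripper is clear.

```bash
python3 -c "
from bench import arm
print(arm.close_job())"
```

```text
the job is handed in; nothing more can be done
None
```

The blue cooler is released and stands fully home on its dock, upright and within about 1 mm of centre by the wrist camera; the orange cooler was never approached, and the job was handed in at about 11 s (no verdict was returned).

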